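# Build the test sieve stack

## Robot

A 7-joint arm with a two-finger parallel gripper is mounted at the origin on a cart in front of the work surface, level with it; the furniture and walls round the work are solid. World frame = base frame: x ahead of the robot, y to its left, z up, the work surface at z = 0. Lengths are in mm, angles in rad, forces in N, time in s.
With the tool pointing down it reaches from about 400 to 900 mm from the base axis. Payload 5.6 kg.
Tool frame: the origin (TCP) lies midway between the tips of the shut fingers; the grasp point (between the pads) lies 19 mm behind it; z points along the fingers, y is the line along which they close (so a half turn about z gives the same grasp; the last joint's range is limited). The gripper opens to 92 mm and grips with 3 to 60 N. Pads are 20 mm wide; open, the fingers measure 128 mm over their backs; the gripper's body (75 mm by 189 mm) begins 69 mm behind the grasp point.
Start: joints at [-1.335, 0.468, -0.012, 1.603, 0.006, 1.071, -0.056], TCP at [178.923, 624.896, 214.592] pointing down, gripper open.
Joint ranges: [-2.53, 2.53], [-0.31, 2.02], [-1.57, 1.55], [0.28, 2.44], [-1.29, 4.43], [0.15, 1.84], [-2.92, 2.92]. Speed limits (rad/s): [2.57, 2.57, 3.14, 3.14, 3.14, 3.14, 3.14].

## Interface

Orientations are given as a rotation vector (axis times angle).
In Python, from cell import robot, grip, kin, viewer gives the robot as it stands. Calls block until the motion is done:
- robot.movep(position, orientation): joint-space move of the TCP to a pose.
- robot.servo_line(position, feed=150, rotation=None): straight line of the TCP; rotation=None keeps the orientation; feed is the mean speed in mm/s.
- robot.goto_joints(angles): joint-space move.
- grip(opening, newtons=None): opening from 0.0 (shut) to 1.0 (fully open); newtons is the grip in N (None keeps the last); returns when the fingers have stopped.
- robot.hold(seconds).
- kin.ik(position, orientation): joint angles nearest the present ones, or None.
- robot.observe(): the state.
- viewer.read_camera(name): name is "scene" or "top" or "wrist"; returns the picture (400x640x3 uint8, red, green, blue); there is no depth.
- viewer.camera_info(name): a dict with "camera_matrix" (3x3 intrinsics, pixels), "R" (3x3) and "t" (3): a world point X has camera coordinates R X + t. Camera axes: x right, y down, z forward; pixel columns grow to the right and rows downward; lengths in mm; the calibration is good to about 2 mm. A picture is of the moment at which its call begins: read the wrist's pose just before it. camera_info takes no time and is no camera call; for the wrist camera it gives the pose at the moment of the call.
A pose or a line that the arm cannot do raises robot.IKError and nothing moves.
- robot.job_done(): hands the job in; it is judged then, once.
Trained networks look in the newest picture that a camera, given by its name, has taken for a name from the list of things; names that differ only in an ending like _2 or _b are one class to them, and where a whole thing is asked for, a point or a joint stands for the part that bears it (a point fixed in the world has none). Each returns a list of dicts, best first, with "confidence" (0 to 1); they miss things now and then, are a little off and sometimes report something else, mostly with a low value. They report only what shows in the picture. A call takes as long as a camera call.
- viewer.silhouettes(name, camera): "mask" (400x640 bool, what is visible of it).
- viewer.pinpoint(name, camera): "at" ([x, y, z] in mm, in the coordinates of the camera as it stood for that picture, good to about 4 mm: a listed point, or the origin of a listed thing).
The state is a dict: "t": time; "joints": joint angles; "joint_velocities": joint speeds; "joint_torque": joint torques, N m; "tcp_pos": TCP position; "tcp_rot": TCP orientation; "contact_force": force on the tool from outside, world axes, zero at the start; "wrist_torque": the same for the moment, N m; "grip_width": opening from 0.0 (shut) to 1.0 (fully open); "grip_force": force on a finger pad.
Only numpy, scipy, OpenCV 4.12 (cv2) and the standard library are available. Lean on these libraries where they do the work, as an engineer would, in place of code of your own. Each camera call takes 0.05 s, during which the arm holds its last target. There are 200 camera calls.

## Task

Build the sieve stack on the grey collared stand, from the bottom up: the receiver pan into the stand's collar, then the fine sieve on the pan, then the coarse sieve on the fine one, and last the lid. Each piece must be let go fully seated and level in the one below before the next is added. Leave the beaker, the funnel and the timer standing where they are.

Things in the scene. Friction and masses are not known exactly. Their poses are not given: they have to be found in the camera images.
- base: grey round stand, 84 mm across, fixed to the counter, with an upright open metal collar in its middle (56 mm outside, 50 mm inside diameter). Plate top 10 mm, collar rim 18 mm above the counter. Origin: centre of its underside on the counter, z up. A seated pan has its origin 11 mm above this origin. Beware: tall bottles stand behind the work (+x), rows of vials on its right (-y).
- pan: receiver pan: lowest of the three steel cups, 30 mm high in all, plain closed floor, about 0.1 kg. Smooth outer wall 58 mm across (grip here), inside 50 mm. Spigot under it (7 mm high, 46 mm across, 39 mm at the foot) enters the rim below with 2 mm play; shoulder, 7 mm up, rests on that rim. Origin: centre of underside, z up; round. Next piece seated: origin 23 mm above the pan's.
- fine_sieve: fine sieve: open steel ring 36 mm high in all, with a close fine mesh (2.2 mm pitch) for a floor, about 0.11 kg. Smooth outer wall 58 mm across (grip here), inside 50 mm. Spigot under it (7 mm high, 46 mm across, 39 mm at the foot) enters the rim below with 2 mm play; shoulder, 7 mm up, rests on that rim. Origin: centre of underside, z up; round. Next piece seated: origin 29 mm above this one's.
- coarse_sieve: coarse sieve: tallest steel ring, 48 mm high in all, wide mesh (bars 8.5 mm apart) for a floor, about 0.13 kg. Smooth outer wall 58 mm across (grip here), inside 50 mm. Spigot under it (7 mm high, 46 mm across, 39 mm at the foot) enters the rim below with 2 mm play; shoulder, 7 mm up, rests on that rim. Origin: centre of underside, z up; round. Next piece seated: origin 41 mm above this one's.
- lid: lid: steel disc 58 mm across with a black knob on top, about 0.1 kg. Top of the disc 12.5 mm above the origin, knob from there to 34 mm, 20 mm across over its upper 12 mm and 17 mm at its neck; take it by the knob. Spigot under it (7 mm high, 46 mm across, 39 mm at the foot) enters the rim below with 2 mm play; shoulder, 7 mm up, rests on that rim. Origin: centre of underside, z up; round.
- beaker: bystander: glass beaker, 74 mm across, 85 mm high; origin at the centre of its underside. Leave it alone.
- funnel: bystander: white plastic funnel standing on its rim, stem up, 77 mm across, 75 mm high; origin at the centre of its underside. Leave it alone.
- timer: bystander: white lab timer 35 x 62 mm, 64 mm high; origin at the centre of its underside. Leave it alone.

How it is judged:
By the outcome, as a careful person would: the job done as asked, in the order asked, and still so for the second after the job is handed in, with the robot touching nothing.
It also fails if it takes over 99 s, if anything falls off the work surface, if the arm or the gripper's body presses on something with over 40 N, if the wrist force passes 120 N, or if a joint passes its speed limit or range.

## Working session

There is one attempt and no reset: what is moved stays moved. The work goes in short steps, each a Python script; the robot and the scene stay as the last script left them, time stands still between calls to the robot, and variables do not carry over. Pictures are saved under pics/ and viewed, at most 14 in all, crops included, and the job is handed in when it is done.

```bash
ls; mkdir -p pics; cat > h.py <<'E'
import numpy as np, cv2
from cell import robot, grip, kin, viewer
def save(cam,fn):
    im=viewer.read_camera(cam); cv2.imwrite('pics/'+fn,im[:,:,::-1]); return im
def world(cam,p,ci=None):
    ci=ci or viewer.camera_info(cam); return np.array(ci['R']).T@(np.array(p)-np.array(ci['t']))
E
python3 - <<'E'
from h import *
print(robot.observe())
for c in ['scene','top']:
    save(c,c+'1.png')
    ci=viewer.camera_info(c);print(c,ci)
    for n in ['base','pan','fine_sieve','coarse_sieve','lid','beaker','funnel','timer']:
        print(n,[(np.round(world(c,d['at'],ci)),round(d['confidence'],2)) for d in viewer.pinpoint(n,c)][:3])
E
```

```text
pics
{'t': 0.0, 'joints': array([-1.33500942,  0.46833012, -0.01158595,  1.60361987,  0.00598373,
        1.07139037, -0.05632345]), 'joint_velocities': array([ 7.10404220e-04,  1.07075993e-03,  2.42406469e-05,  1.40430943e-03,
       -1.06614291e-03, -7.37373685e-04, -6.63250083e-04]), 'joint_torque': array([ 3.56535220e-04, -5.20570636e+01, -1.19147103e-02, -2.43740112e+01,
       -5.65017282e-02,  1.71451969e-02,  1.70164067e-04]), 'tcp_pos': array([178.7873901 , 624.32761403, 213.67242131]), 'tcp_rot': array([-4.36654850e-01, -3.11097254e+00,  2.68403255e-03]), 'contact_force': array([-1.14337335, -0.33718067, -0.3620714 ]), 'wrist_torque': array([-0.04854184,  0.0029649 , -0.02904064]), 'grip_force': 0.0, 'grip_width': 0.9991853753974294}
scene {'camera_matrix': array([[509.7721832 ,   0.        , 313.19688588],
       [  0.        , 509.7721832 , 198.34484952],
       [  0.        ,   0.        ,   1.        ]]), 'R': array([[ 0.90464496, -0.42611404,  0.00665778],
       [-0.32884356, -0.70790521, -0.62508569],
       [ 0.27107086,  0.56329125, -0.78052774]]), 't': array([-332
[... 554 characters left out ...]
 0.        ,   0.        ,   1.        ]]), 'R': array([[ 6.58379723e-02, -9.97830054e-01,  7.38161930e-04],
       [-9.73633316e-01, -6.44033335e-02, -2.18838700e-01],
       [ 2.18411371e-01,  1.36891972e-02, -9.75760769e-01]]), 't': array([245.64769605, 522.34240869, 755.81437371])}
base [(array([566., 132.,   0.]), 0.95)]
pan [(array([431., 335.,   0.]), 0.69), (array([551., 242.,  -5.]), 0.56)]
fine_sieve [(array([452., 135.,  -1.]), 0.8)]
coarse_sieve [(array([549., 247.,  -5.]), 0.59)]
lid [(array([568., 439.,  -5.]), 0.83), (array([553., 247.,  -7.]), 0.25)]
beaker [(array([369., 230.,  -0.]), 0.82)]
funnel [(array([657., 229.,  -4.]), 0.97)]
timer [(array([421., 465.,  -1.]), 0.82)]
```

View pics/scene1.png

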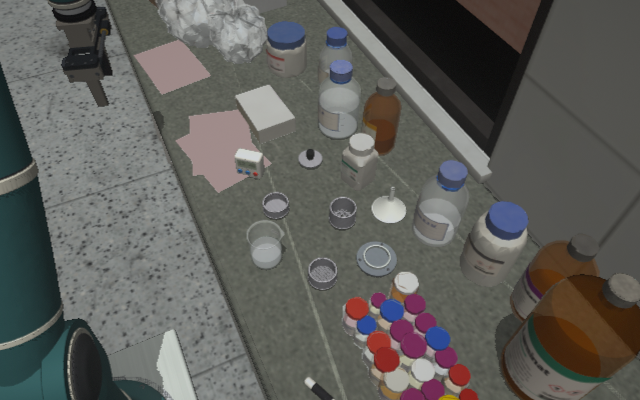

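View pics/top1.png

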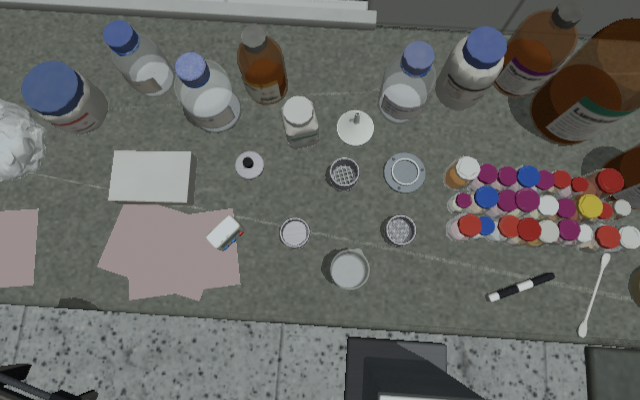

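The top view shows the stand at (405,172), pan (294,233), fine sieve (400,231), coarse sieve (344,173) and lid (249,165). These match the network positions. Next I'll refine them with a silhouette fit from both cameras.

```bash
cat >> h.py <<'E'
prof={'base':[(0,42),(10,42),(18,28)],'pan':[(0,19.5),(7,23),(7,29),(30,29)],'fine_sieve':[(0,19.5),(7,23),(7,29),(36,29)],
'coarse_sieve':[(0,19.5),(7,23),(7,29),(48,29)],'lid':[(0,19.5),(7,29),(12.5,29),(22,10),(34,10)]}
from scipy.optimize import least_squares
def hull_stats(n,xy,ci,z0=0):
    a=np.linspace(0,2*np.pi,48)
    m=np.zeros((1600,2560),np.uint8)
    P=np.vstack([np.c_[xy[0]+r*np.cos(a),xy[1]+r*np.sin(a),0*a+z+z0] for z,r in prof[n]])
    c=P@np.array(ci['R']).T+ci['t']; u=c@np.array(ci['camera_matrix']).T; u=u[:,:2]/u[:,2:]
    k=len(a)
    for i in range(len(prof[n])-1):   # union of hulls of neighbouring rings
        h=cv2.convexHull(((u[i*k:(i+2)*k]+.5)*4).round().astype(np.int32)); cv2.fillConvexPoly(m,h,1)
    M=cv2.moments(m,True); return np.array([M['m10']/M['m00'],M['m01']/M['m00']])/4-.5, M['m00']/16
def fit(n,cam,mask,xy0,z0=0,ci=None):
    ci=ci or viewer.camera_info(cam); M=cv2.moments(mask.astype(np.uint8),True); c=np.array([M['m10'],M['m01']])/M['m00']
    r=least_squares(lambda p:hull_stats(n,p,ci,z0)[0]-c,xy0,diff_step=.005)
    return r.x, M['m00'], hull_stats(n,r.x,ci,z0)[1]
E
python3 - <<'E'
from h import *
g={'base':(568,130),'pan':(432,335),'fine_sieve':(452,135),'coarse_sieve':(551,248),'lid':(566,437)}
for c in ['scene','top']:
    viewer.read_camera(c)
    for n in g:
        for d in viewer.silhouettes(n,c)[:2]:
            try: x,a,b=fit(n,c,d['mask'],g[n]); print(c,n,round(d['confidence'],2),x.round(1),a,round(b))
            except Exception as e: print(n,e)
E
```

```text
scene base 0.85 [572.  126.1] 1097.0 1221
scene pan 0.96 [433.8 334.4] 595.0 609
scene pan 0.52 [561.9 429.4] 356.0 510
scene lid 0.89 [565.4 436.7] 349.0 383
top base 0.68 [571.2 127. ] 1298.0 1398
top pan 0.7 [432.7 335.4] 743.0 778
top fine_sieve 0.84 [449.8 136.6] 852.0 826
top coarse_sieve 0.94 [554.7 247.6] 644.0 844
top lid 0.69 [564.5 439. ] 653.0 666
```

```bash
cat >> h.py <<'E'
def rv(deg):  # tool down, closing direction at angle deg in the xy plane
    a=np.radians((deg+90)/2); return np.pi*np.array([np.cos(a),np.sin(a),0])
E
python3 - <<'E'
from h import *
p=[520,130,260]
for d in (90,270,-90): print(d,kin.ik(p,rv(d)))
robot.movep(p,rv(90)); robot.hold(.3)
ci=viewer.camera_info('wrist'); im=save('wrist','w1.png'); print(ci, robot.observe()['t'],robot.observe()['tcp_pos'])
for n in ['base','fine_sieve','coarse_sieve']:
    for d in viewer.pinpoint(n,'wrist')[:2]: print('pp',n,d['confidence'],world(0,d['at'],ci).round(1))
    for d in viewer.silhouettes(n,'wrist')[:2]:
        m=d['mask'];print(n,d['confidence'],m.sum(),np.argwhere(m).min(0),np.argwhere(m).max(0))
        print(fit(n,'wrist',m,(565,130) if n=='base' else (450,135) if n[0]=='f' else (552,248),ci=ci))
E
```

```text
90 [-0.60361505  0.22707049  0.34838061  1.85173482 -0.08736129  1.07759865
  1.34874324]
270 [-0.93709212  0.26187627  0.75662396  1.87052655 -0.20212655  1.08709524
 -1.6735443 ]
-90 [-0.93709212  0.26187627  0.75662396  1.87052655 -0.20212655  1.08709524
 -1.6735443 ]
{'camera_matrix': array([[278.20796741,   0.        , 321.36614511],
       [  0.        , 278.20796741, 201.38937513],
       [  0.        ,   0.        ,   1.        ]]), 'R': array([[-8.28047877e-04,  9.99999656e-01,  4.16822442e-05],
       [ 9.67496183e-01,  7.90592643e-04,  2.52884383e-01],
       [ 2.52884263e-01,  2.49727788e-04, -9.67496505e-01]]), 't': array([-128.48115392, -542.72856409,  301.16928662])} 4.0083 [519.93863765 130.24899796 259.92384629]
pp base 0.89 [569.7 128.1  -1.9]
base 0.72 2138 [182 293] [232 346]
(array([569.71298206, 125.67411801]), 2138.0, 2234.25)
pp fine_sieve 0.7 [450.9 134.8  -0.9]
fine_sieve 0.69 1381 [108 305] [150 345]
(array([449.5149374 , 133.76537987]), 1381.0, 1476.125)
pp coarse_sieve 0.95 [549.1 248.1  -3.1]
coarse_sieve 0.92 1383 [179 379] [222 424]
(array([552.56019449, 246.99343991]), 1383.0, 1588.0625)
```

View pics/w1.png

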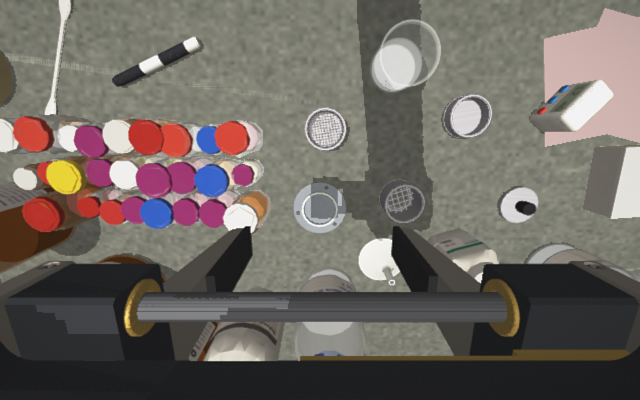

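The wrist view shows the collar at about (320,208), which puts the stand near (569,127). The way is clear, so I'll start with the pan.

```bash
cat >> h.py <<'E'
def ik_ok(p,d): return kin.ik(p,rv(d)) is not None
def pick(xy,tz,deg,width=1.0,N=20,lift=130):
    robot.movep([*xy,tz+lift],rv(deg)); grip(width)
    robot.servo_line([*xy,tz+45],200); robot.servo_line([*xy,tz],80)
    grip(0.0,N); o=robot.observe(); print('gripped mm',o['grip_width']*92,o['grip_force'],'t',o['t'])
    robot.servo_line([*xy,tz+lift],200)
    print('held mm',robot.observe()['grip_width']*92)
def place(xy,tz,deg=90,top=130,fmax=10):
    """tz: tcp height when seated; stop on upward force, report"""
    robot.movep([*xy,tz+top],rv(deg)); robot.servo_line([*xy,tz+10],150); robot.hold(.3)
    f0=robot.observe()['contact_force']
    for k in np.r_[8:2:-2,2:-3.1:-.5]:
        robot.servo_line([*xy,tz+k],20); o=robot.observe(); df=o['contact_force']-f0
        print(round(float(k),1),df.round(1),o['tcp_pos'].round(1))
        if df[2]>fmax: break
    print('t',o['t'])
E
python3 - <<'E'
from h import *
pick((433,335),5,-30)
place((569.5,127),16)
ci=viewer.camera_info('wrist'); save('wrist','w2.png')
E
```

```text
gripped mm 58.27479880766872 20.00024408334866 t 8.4167
held mm 58.090671435545424
8.0 [ 0.5 -0.2  0.5] [569.4 127.   23.9]
6.0 [ 0.4 -0.9  1.1] [569.3 126.9  21.8]
4.0 [ 1.1 -0.5  0.8] [569.4 127.   19.8]
2.0 [ 0.3 -1.2  0.7] [569.4 126.9  17.8]
1.5 [ 0.5 -0.7  0.1] [569.5 127.   17.5]
1.0 [ 1.2 -0.   0.5] [569.5 127.   17. ]
0.5 [ 0.3 -0.5 -0.2] [569.5 127.   16.5]
0.0 [ 0.3 -0.5  3.1] [569.6 127.   16.2]
-0.5 [-1.8 -1.4  7.4] [569.6 127.1  16.2]
-1.0 [-2.6 -1.3 11. ] [569.6 127.   16.1]
t 14.9667
```

View pics/w2.png

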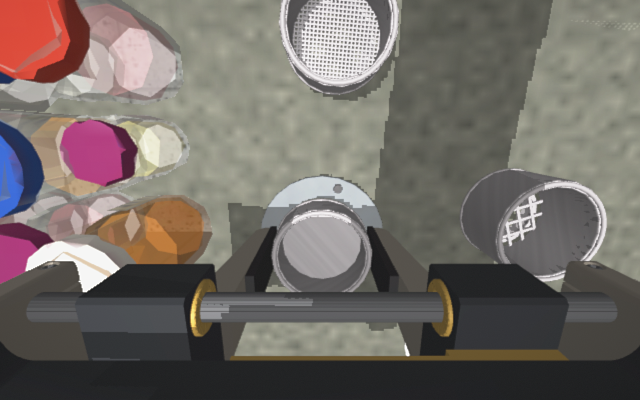

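The pan met the collar at exactly the seated height and is centred between the pads. I'll release it, check it, then pick up the fine sieve.

```bash
cat >> h.py <<'E'
def release(xy,tz,width=1.0,up=90):
    robot.servo_line([*xy,tz],20); grip(width); robot.servo_line([*xy,tz+up],150)
E
python3 - <<'E'
from h import *
S=(569.5,127)
release(S,16,.85)
robot.movep([500,130,230],rv(90)); robot.hold(.2); ci=viewer.camera_info('wrist'); im=save('wrist','w3.png')
for n,z,g in [('pan',11,S),('fine_sieve',0,(450,135)),('coarse_sieve',0,(552,247))]:
    for d in viewer.pinpoint(n,'wrist')[:2]: print('pp',n,d['confidence'],world(0,d['at'],ci).round(1))
    for d in viewer.silhouettes(n,'wrist')[:1]: print(n,fit(n,'wrist',d['mask'],g,z,ci))
pick((450.3,135),9.5,90)
place(S,43.5)
save('wrist','w4.png')
E
python3 -c "
import cv2,numpy as np
cv2.imwrite('pics/c34.png',np.vstack([cv2.imread('pics/w3.png')[60:300,150:550],cv2.imread('pics/w4.png')[60:360,150:550]]))"
```

```text
pp pan 0.91 [569.2 125.9  10.7]
pan (array([568.77481508, 125.70578703]), 1471.0, 1521.9375)
pp fine_sieve 0.65 [449.8 133.1  -1. ]
fine_sieve (array([449.51743481, 133.97394484]), 1639.0, 1669.875)
pp coarse_sieve 0.64 [548.2 248.6  -2.5]
coarse_sieve (array([547.8707601 , 248.36787593]), 1449.0, 1867.4375)
gripped mm 58.69379522558663 20.00027740141377 t 20.4417
held mm 58.78155172539418
8.0 [0.4 0.4 1.2] [569.4 126.9  51.4]
6.0 [0.4 0.4 0.3] [569.4 127.   49.3]
4.0 [ 0.9 -0.3  0.1] [569.4 127.   47.3]
2.0 [ 1.6  0.7 -0.1] [569.4 127.   45.3]
1.5 [ 1.   0.3 -0.1] [569.5 127.   45. ]
1.0 [1.  0.  0.8] [569.5 127.   44.5]
0.5 [ 1.4 -0.3 -0.4] [569.5 127.   44. ]
0.0 [-0.6 -0.6  4.3] [569.6 127.   43.8]
-0.5 [-1.8 -0.1  8.2] [569.6 127.   43.7]
-1.0 [-3.2 -0.5 12. ] [569.6 127.   43.7]
t 25.5583
```

View pics/c34.png

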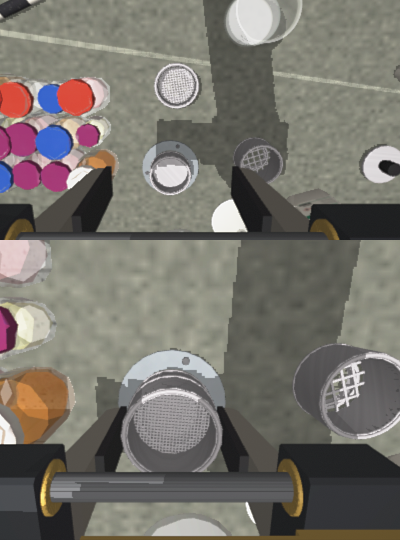

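The pan and fine sieve are both seated: contact came at the right height and the view is symmetric. The coarse sieve's x estimates spread over about 7 mm, so I'll take one closer look at it before gripping.

```bash
python3 - <<'E'
from h import *
S=(569.5,127)
release(S,43.5,.85)
robot.movep([480,248,200],rv(90)); robot.hold(.2); ci=viewer.camera_info('wrist'); im=save('wrist','w5.png')
for n,z,g in [('fine_sieve',34,S),('coarse_sieve',0,(551,248))]:
    for d in viewer.pinpoint(n,'wrist')[:2]: print('pp',n,d['confidence'],world(0,d['at'],ci).round(1))
    for d in viewer.silhouettes(n,'wrist')[:1]: print(n,fit(n,'wrist',d['mask'],g,z,ci))
a=np.linspace(0,2*np.pi,60)
im=im.copy()
for g,z,c in [((551,248),48,(255,0,0)),(S,70,(0,255,0))]:
    P=np.c_[g[0]+29*np.cos(a),g[1]+29*np.sin(a),0*a+z]@ci['R'].T+ci['t']; u=P@ci['camera_matrix'].T; u=u[:,:2]/u[:,2:]
    for q in u: im[int(q[1]+.5),int(q[0]+.5)]=c
cv2.imwrite('pics/w5c.png',cv2.resize(im[100:300,200:480,::-1],None,fx=2.5,fy=2.5,interpolation=0)); print(robot.observe()['t'])
E
```

```text
pp fine_sieve 0.62 [570.7 124.1  30.7]
fine_sieve (array([549.19518527, 113.88820644]), 327.0, 2337.3125)
pp coarse_sieve 0.71 [548.4 249.3  -1. ]
pp coarse_sieve 0.61 [657.3 227.4  -0. ]
coarse_sieve (array([552.00011752, 246.97152091]), 1799.0, 2000.6875)
28.2333
```

View pics/w5c.png

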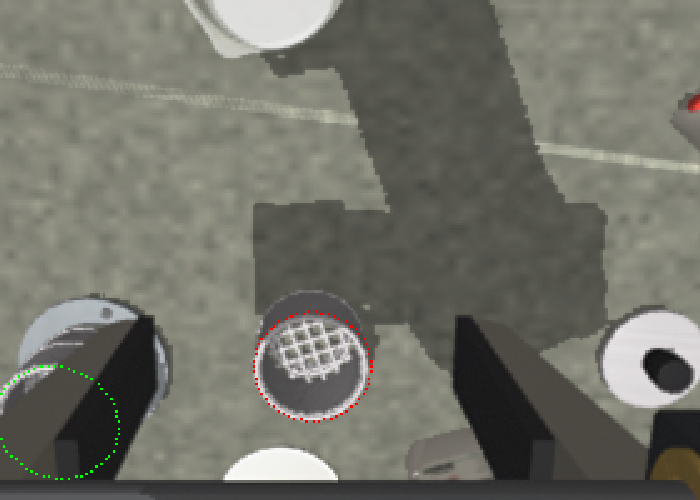

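The projected rim circle, centred at (551,248), sits on the coarse sieve's rim. I'll pick it there.

```bash
python3 - <<'E'
from h import *
S=(569.5,127)
pick((551,248),14,90,.9)
place(S,77,top=80)
save('wrist','w6.png')
save('scene','s6.png')
E
python3 -c "
import cv2,numpy as np
a=cv2.imread('pics/w6.png')[60:360,150:550];b=cv2.resize(cv2.imread('pics/s6.png')[150:300,280:480],None,fx=2,fy=2)
cv2.imwrite('pics/c6.png',np.hstack([a,b]))"
```

```text
gripped mm 58.83638505228748 20.00039577484131 t 30.7333
held mm 58.6250531791149
8.0 [-0.1  0.2  0.4] [569.4 126.9  85. ]
6.0 [ 0.8  0.1 -0.3] [569.4 127.   82.8]
4.0 [1.  0.3 0.2] [569.4 127.   80.8]
2.0 [0.5 0.6 0.7] [569.4 127.   78.9]
1.5 [-1.1  0.3 -0.2] [569.5 127.   78.5]
1.0 [0.1 0.3 0.2] [569.5 127.   78. ]
0.5 [ 1.9 -0.9  0.4] [569.6 127.   77.6]
0.0 [-0.7  0.6  6.3] [569.7 127.1  77.5]
-0.5 [-2.7 -1.9 10.1] [569.8 127.   77.4]
t 35.2583
```

View pics/c6.png

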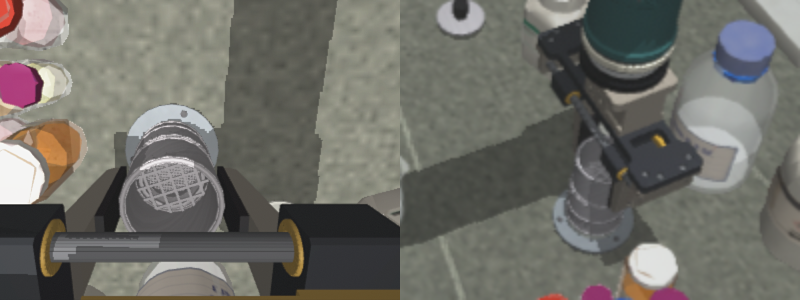

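The coarse sieve is seated too: contact at 77.5, and the stack is straight. I'll release it and look at the lid.

```bash
python3 - <<'E'
from h import *
S=(569.5,127)
release(S,77,.85)
robot.movep([500,437,190],rv(90)); robot.hold(.2); ci=viewer.camera_info('wrist'); im=save('wrist','w7.png')
for d in viewer.pinpoint('lid','wrist')[:1]: print(d['confidence'],world(0,d['at'],ci).round(1))
for d in viewer.silhouettes('lid','wrist')[:1]: print(fit('lid','wrist',d['mask'],(565,438),0,ci))
a=np.linspace(0,2*np.pi,60); im=im.copy()
for r,z in [(29,12.5),(10,34)]:
    P=np.c_[565+r*np.cos(a),438+r*np.sin(a),0*a+z]@ci['R'].T+ci['t']; u=P@ci['camera_matrix'].T; u=u[:,:2]/u[:,2:]
    for q in u: im[int(q[1]+.5),int(q[0]+.5)]=(255,0,0)
cv2.imwrite('pics/w7c.png',cv2.resize(im[150:300,230:410,::-1],None,fx=3,fy=3,interpolation=0)); print(robot.observe()['t'])
E
```

```text
0.7 [562.9 435.9  -1.4]
(array([563.15508265, 437.7627587 ]), 1383.0, 1472.5)
38.3917
```

View pics/w7c.png

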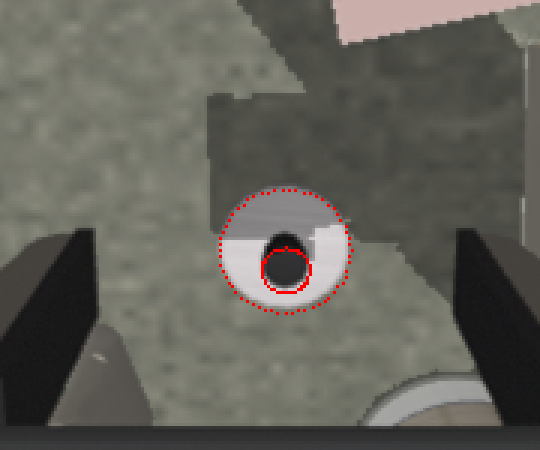

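View pics/w7.png

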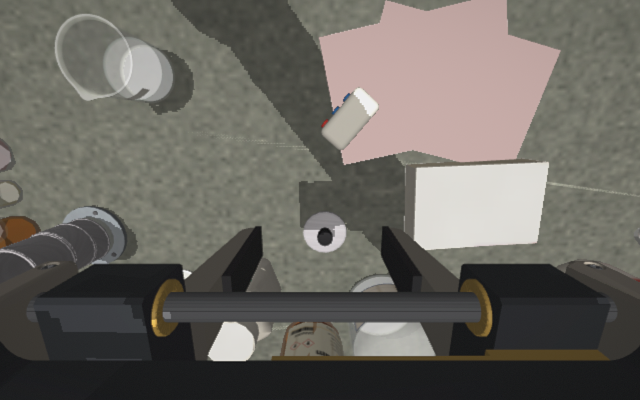

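The lid disc fits (565,438) in the overlay and the knob sits slightly nearer. Before descending, I'll check how close the bottles behind it are to the gripper body.

```bash
python3 - <<'E'
from h import *
def ray(c,u,v,z):
    ci=viewer.camera_info(c);K=ci['camera_matrix'];C=-ci['R'].T@ci['t']
    d=ci['R'].T@np.linalg.solve(K,[u,v,1]);return (C+d*(z-C[2])/d[2]).round(0)
for nm,c,u,v in [('wb front-bottom','top',303,147),('wb fl','top',288,143),('wb fr','top',318,141),('clear front','top',222,131),('brown front','top',268,105),('wb scene bottom front','scene',353,182)]: print(nm,ray(c,u,v,0))
for z in (60,75,90,105): print(z,'cap top: top',ray('top',298,110,z),'scene',ray('scene',362,143,z))
E
```

```text
wb front-bottom [611. 335.   0.]
wb fl [618. 366.   0.]
wb fr [626. 305.   0.]
clear front [635. 504.  -0.]
brown front [699. 415.   0.]
wb scene bottom front [628. 334.  -0.]
60 cap top: top [666. 346.  60.] scene [676. 387.  60.]
75 cap top: top [659. 344.  75.] scene [668. 375.  75.]
90 cap top: top [653. 343.  90.] scene [659. 362.  90.]
105 cap top: top [647. 341. 105.] scene [651. 349. 105.]
```

```bash
python3 -c "
import cv2
cv2.imwrite('pics/t1c.png',cv2.resize(cv2.imread('pics/top1.png')[20:190,150:350],None,fx=3.5,fy=3.5))"
```

```text
(no output)
```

View pics/t1c.png

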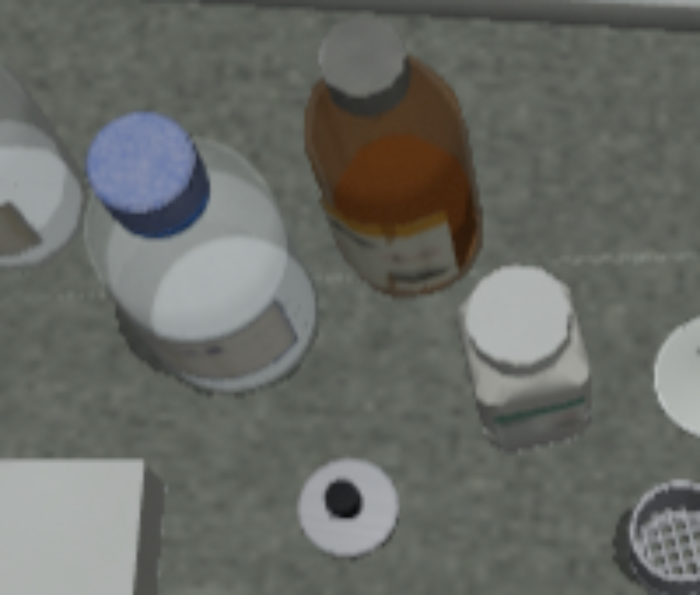

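The nearest bottle fronts are at x of about 618 or more. With the closing direction at 85° the gripper body stays below about 608, so there is room. I'll do the lid now.

```bash
python3 - <<'E'
from h import *
S=(569.5,127)
pick((563.5,437.7),16,85,.7,25,lift=180)
place(S,120,deg=85,top=76)
save('wrist','w8.png')
E
```

```text
gripped mm 18.591690775176318 25.000168110709637 t 41.45
held mm 18.576134430003076
8.0 [ 0.3 -0.1  1.4] [569.4 127.  128. ]
6.0 [ 0.6 -0.6 -0.6] [569.4 127.  125.8]
4.0 [ 0.5 -0.2  0.3] [569.4 127.  123.8]
2.0 [ 0.3 -1.2 -0. ] [569.4 127.  121.8]
1.5 [0.5 0.7 0.3] [569.5 127.  121.5]
1.0 [0.2 0.3 0.7] [569.5 127.  121. ]
0.5 [-0.4  0.2 -0.6] [569.5 127.  120.5]
0.0 [0.9 0.  1.2] [569.6 127.  120. ]
-0.5 [0.3 0.8 5.6] [569.8 127.1 120. ]
-1.0 [-1.1 -0.4  7.8] [570.  127.1 120. ]
-1.5 [-2.1 -1.2 11.6] [570.2 127.1 119.9]
t 47.325
```

View pics/w8.png

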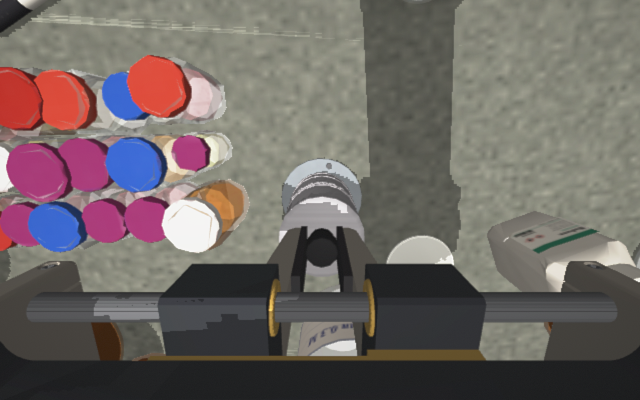

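The lid stopped at exactly its seated height of 120. I'll release it, back away and check the whole stack.

```bash
python3 - <<'E'
from h import *
S=(569.5,127)
release(S,120,.6,up=80)
robot.movep([420,330,260],rv(85)); robot.hold(.3)
a=save('scene','s9.png');b=save('top','t9.png')
for n in ['lid','beaker','funnel','timer']: print(n,[world('top',d['at']).round(0) for d in viewer.pinpoint(n,'top')[:1]])
f=lambda i,r,c:cv2.resize(i[r:r+130,c:c+130,::-1],(390,390))
cv2.imwrite('pics/c9.png',np.hstack([f(a,170,310),f(b,90,340)])); print(robot.observe()['t'])
E
```

```text
lid [array([571., 128., 101.])]
beaker []
funnel [array([661., 232.,  -3.])]
timer [array([417., 464.,  -2.])]
50.6083
```

View pics/c9.png

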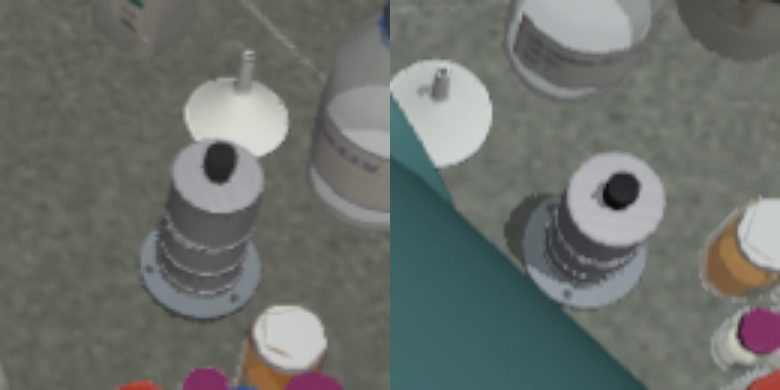

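The stack is straight, the lid is level, and the funnel and timer haven't moved. The arm hides the beaker here, but an earlier wrist picture (w7) showed it upright.

```bash
python3 -c "
from h import *
print(robot.job_done())"
```

```text
the job is handed in; nothing more can be done
None
```

The sieve stack (pan, fine sieve, coarse sieve, lid) is built on the stand, each piece seated before the next was added, and the job was handed in at about 51 s; the funnel and timer have not moved, and the beaker was upright when last seen, before the lid went on.

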